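# Shut off and lock the griddle's gas, level its plate and hold the level down

## Task

Make the countertop griddle safe and level: turn its gas knob to the off mark, then slide the lock fully home over it. Then turn the wing of the levelling foot until the bubble of the spirit level lying on the plate is centred between its two lines. Finally press the level down onto the plate from above, firmly but gently (about 5 to 20 N), and finish while still pressing it, bubble centred; leave the level lying where it is and do not disturb the mixer, butter dish, small cup or jar.

Things in the scene. Friction and masses are not known exactly. Their poses are not given: they have to be found in the camera images.
- griddle: Countertop gas griddle, fixed; steel housing 280 (x) x 360 (y) x 70 mm high. Origin on the counter under its centre; x points to its back (away from the robot), y to its left, z up. Its control strip (top 70 mm above the counter) is the front 85 mm, the dark cooking plate lies behind it. Its yaw is within 0.25 rad of the world's.
- gas_grip (a point): Gas knob: black bar grip, 46 mm long, 11 mm wide, 22 mm high (its top is 102 mm above the counter), on a 48 mm disc that stands 10 mm above the strip. The point is on the knob's vertical axis, half-way up the bar, 91 mm above the counter; in the griddle frame at x -105, y +20 mm. The point's y axis runs along the bar towards its pointed end.
- gas (a joint): Angle of the gas knob (rad), range -0.6 to 1.5, growing counter-clockwise seen from above. 0 = off: the pointed end points straight to the griddle's left (+y) at the small black cross mark, in line with the lock. It starts between 0.6 and 1.25, stays where it is left, and turns with about 0.04 N m.
- lock_tab (a point): Sliding lock on the strip, left of the gas knob: a low aluminium fork, its two tines pointing at the knob, with an upright tab 12 mm (griddle x) by 28 mm (griddle y), reaching from 77 to 104 mm above the counter. The point is the tab's centre, 90.5 mm above the counter; while open it is at griddle x -105, y +131 mm.
- lock (a joint): Travel of the lock (m) towards the knob, along the griddle's -y: 0 = open (start), 0.045 = fully home at its stop, tines either side of the knob's bar. Friction about 2 N; it stays where it is left.
- foot_wing (a point): Wing of the levelling foot: black bar 60 mm long, 10 mm wide, 24 mm high (124 to 148 mm above the counter), on a vertical spindle at the griddle's right end, griddle x +40, y -205 mm. The point is on the axis, half-way up the bar, 136 mm above the counter. The point's x axis runs along the bar; at the start it is parallel to the griddle's x.
- foot (a joint): Angle of the levelling foot (rad), range 0 to 2.2, starts at 0, growing clockwise seen from above. The wing turns in place (quick-acting cam): clockwise raises the right (-y) end of the plate by 0.03 rad of tilt per rad. At the start that end is too low; how much differs each time, and 0.6 to 1.25 rad of turning is needed. It turns with about 0.08 N m and stays where it is left.
- plate_top (a point): Middle of the top of the dark steel cooking plate, 190 (griddle x) x 330 (griddle y) x 10 mm, top 95 mm above the counter, rocking about an axis along griddle x under its middle. Its z axis is the plate's normal, vertical when level.
- level_top (a point): Spirit level: aluminium bar 200 x 36 x 30 mm with black ends, lying loose on the plate along the griddle's y. The point is the middle of its top face, about 125 mm above the counter; x runs along the bar towards the griddle's left, z is up out of its top. The green vial window, 70 mm long, is in the middle of the top, with two black lines across it 25 mm apart; the whole top is solid and can be pressed anywhere.
- bubble (a joint): Position of the white 18 mm bubble along the level (m): 0 = midway between the two lines, positive = towards the griddle's left end. It moves to the higher end, about 0.5 mm per 0.001 rad of tilt (about 15 mm per rad of the foot), and settles in about half a second.
- mixer: Bystander, leave alone: red hand mixer, 200 x 75 x 140 mm, standing left of the griddle. Origin under its centre.
- butter: Bystander, leave alone: white ceramic butter dish with domed lid, 85 x 160 x 83 mm, on the counter just in front of (robot side of) the griddle's left half. Origin under its centre.
- ramekin: Bystander, leave alone: small white ceramic cup, 64 mm across, 38 mm high, standing on the right half of the griddle's control strip. Origin under its centre.
- jar: Bystander, leave alone: amber glass jar, 68 mm across, 105 mm high, on the counter right of the levelling foot, 130 to 175 mm from its axis. Origin under its centre.
- plate: The same cooking plate as a body; origin on its rocking axis, 17 mm below the middle line of its top.
- level: The same spirit level as a body; origin at the centre of its underside, axes as its top point.
There are look-alikes about, which are no part of the job. What is meant by the level is not brown, and is the larger of those in its own colour.

How it is judged:
On the way, in this order (a step that is already met when the one before it is completed fails the run):
1. the gas knob points at the off mark (value of joint gas between -0.14 and 0.14 rad), for 0.2 s.
2. the lock is fully home over the knob, which is still off (all of step 1 and value of joint lock above 0.041 m), for 0.2 s.
3. the foot has been turned until the bubble is centred, before the level is pressed (all of step 2 and value of joint bubble between -0.003 and 0.003 m and angle between plate_top's own z axis and vertical below 0.01 rad and angle between the z axis of level_top and the z axis of plate_top, either way round below 0.012 rad and angle between the x axis of level_top and the y axis of griddle, either way round below 0.2 rad and value of joint foot above 0.3 rad and contact force between the fingers and level below 0.5 N), for 0.4 s.
At the end, for the whole second after the job is handed in: Knob within 0.14 rad of off, lock 41 of 45 mm home or more, bubble within 3 mm of centre and at rest, plate within 0.010 rad of level, level flat on the plate, within 0.2 rad of the griddle's y, moved under 30 mm, and the fingers still pressing it down with 3 to 30 N (all of step 2 and value of joint bubble between -0.003 and 0.003 m and angle between plate_top's own z axis and vertical below 0.01 rad and angle between the z axis of level_top and the z axis of plate_top, either way round below 0.012 rad and angle between the x axis of level_top and the y axis of griddle, either way round below 0.2 rad and contact force between the fingers and level between 3 and 30 N and contact force between level and plate above 5 N and distance of level_top from where it was at the start of the episode below 0.03 m and velocity of joint bubble below 0.02 m/s); the arm keeps its last pose, push and grip.
It fails at once if the level is pressed with more than 40 N (contact force between the fingers and level above 40 N).
It fails at once if the level is shoved more than 30 mm (distance of level_top from where it was at the start of the episode above 0.03 m).
It fails at once if the lock is run over a knob that is not off (value of joint lock above 0.02 m and not (value of joint gas between -0.2 and 0.2 rad)).
It fails at once if the mixer, butter dish, small cup or jar is moved more than 30 mm or tipped (distance of any of mixer, butter, ramekin, jar from where it was at the start of the episode above 0.03 m or angle between any of mixer, butter, ramekin, jar's own z axis and vertical above 0.3 rad).
It also fails if it takes over 64 s, if anything falls off the work surface, if the arm or the gripper's body presses on something with over 40 N, if the wrist force passes 120 N, or if a joint passes its speed limit or range.

## Robot

A 6-joint arm with a two-finger parallel gripper is mounted at the origin on the work surface. World frame = base frame: x ahead of the robot, y to its left, z up, the work surface at z = 0. Lengths are in m, angles in rad, forces in N, time in s.
With the tool pointing down it reaches from about 0.35 to 0.975 m from the base axis. Payload 4.9 kg.
Tool frame: the origin (TCP) lies at the very end of the fingers, on their centre line; the grasp point (between the pads) lies 19 mm behind it; z points along the fingers, y is the line along which they close (so a half turn about z gives the same grasp; the last joint's range is limited). The gripper opens to 85 mm and grips with 20 to 120 N. Pads are 22 mm wide; open, the fingers measure 114 mm over their backs; the gripper's body (76 mm by 85 mm) begins 54 mm behind the grasp point. The pads swing forward as they close: fully open they stand 13 mm farther back than shut.
Start: joints at [-1.444, 0.053, 1.613, -0, 1.476, -0.119], TCP at [0.152, -0.606, 0.231] pointing down, gripper open.
Joint ranges: [-3.01, 3.01], [-1.01, 2.22], [0.06, 2.58], [-1.02, 4.17], [0.09, 2.62], [-3.14, 3.14]. Speed limits (rad/s): [2.57, 2.57, 3.14, 3.14, 3.14, 3.14].

## Interface

Orientations are given as a rotation vector (axis times angle).
In Python, from station import * gives the robot as it stands.
- The arm moves only by the shell command python3 -m crank 'ROWS' [OPENING] [FORCE]. ROWS is JSON, a list of rows, each an object with "offset": the shift along the tool's x, y, z in m, a list of three; "twist": the turn, a rotation vector about the tool's x, y, z in degrees, a list of three. In form: [{"offset": [x, y, z], "twist": [rx, ry, rz]}, ...]. A call has 1 to 20 rows; each row is the pose to reach, as a shift and turn from the pose commanded when the call began, along the tool's axes at that moment; what a row does not reach only later rows make up. A row lasts 1/8 s, in which the tool goes at most 62.5 mm and 10.7 degrees, less where a joint would pass 70% of its speed; a pose out of reach is approached as far as the arm can. A call with a gripper value outside its range is refused whole. OPENING is the opening, from 0 (shut) to 1 (fully open), set as the call begins (- or left out, the last holds). The fingers move at their own pace and stop on an object; FORCE is the grip in N (left out, the last holds). Time passes only in rows, so rows that repeat a pose let the fingers close. It gives the time, the measured TCP pose, the force, the opening and the grip force at its end, in the units of the state.
- get_obs(): the state, without advancing time (a new reading comes with each control period).
- get_image(name): name is "scene" or "side" or "wrist"; returns the picture (480x640x3 uint8, red, green, blue); there is no depth.
- get_calibration(name): a dict with "intrinsics" (3x3 intrinsics, pixels), "world_from_camera" (4x4, takes a point from camera to world coordinates); the wrist camera has in their place "tool_from_camera" (4x4, takes a point from camera to tool coordinates, whose origin is the TCP and whose axes are the flange's). Camera axes: x right, y up, looking along -z (the intrinsics and any distortion apply to the point x, -y, -z); pixel columns grow to the right and rows downward; lengths in m; the calibration is good to about 2 mm. A picture is of the moment at which its call begins: read the wrist's pose just before it. get_calibration takes no time and is no camera call.
- finish_job(): hands the job in; it is judged then, once.
Trained networks look in the newest picture that a camera, given by its name, has taken for a name from the list of things; names that differ only in an ending like _2 or _b are one class to them, and where a whole thing is asked for, a point or a joint stands for the part that bears it (a point fixed in the world has none). Each returns a list of dicts, best first, with "confidence" (0 to 1); they miss things now and then, are a little off and sometimes report something else, mostly with a low value. They report only what shows in the picture. A call takes as long as a camera call. They do not tell look-alikes from the thing itself.
- cut_out(query, camera): "region" (480x640 bool, what is visible of it) and "rect" ([centre column, centre row, width, height] in pixels, round what is visible of it).
The state is a dict: "t": time; "q": joint angles; "dq": joint speeds; "effort": joint torques, N m; "tool_pos": TCP position; "tool_rot": TCP orientation; "contact_force": force on the tool from outside, world axes, zero at the start; "wrist_torque": the same for the moment, N m; "opening": finger opening in m; "grip_force": force on a finger pad.
Only numpy, scipy, OpenCV 4.12 (cv2) and the standard library are available. Lean on these libraries where they do the work, as an engineer would, in place of code of your own. Each camera call takes 0.05 s, during which the arm holds its last target. There are 200 camera calls.

## Working session

There is one attempt and no reset: what is moved stays moved. The work goes in short steps, Python scripts to look and compute and a shell command to move; the robot and the scene stay as the last step left them, time stands still between calls to the robot, and variables do not carry over. Pictures are saved under pics/ and viewed, at most 10 in all, crops included, and the job is handed in when it is done.

```bash
mkdir -p pics; ls
python3 - <<'E'
from station import *
import cv2,numpy as np
o=get_obs();print(o['tool_pos'],o['tool_rot'],o['t'])
ims=[]
for c in('scene','side'):
    im=get_image(c);ims.append(im);cv2.imwrite(f'pics/{c}0.png',im[:,:,::-1])
    k=get_calibration(c);print(c,np.round(k['intrinsics'],1).tolist(),np.round(k['world_from_camera'],3).tolist(),[x for x in k])
    for q in('griddle','gas_grip','lock_tab','foot_wing','level','plate','ramekin','jar','butter','mixer'):
        print(q,[(np.round(d['rect']).tolist(),round(d['confidence'],2)) for d in cut_out(q,c)][:4])
k=get_calibration('wrist');print(k)
E
```

```text
pics
[ 0.15198865 -0.60559607  0.23006657] [-3.11584333e+00 -3.84870195e-01  3.28991096e-05] 0.0
scene [[472.5, 0.0, 314.8], [0.0, 472.5, 235.0], [0.0, 0.0, 1.0]] [[0.009, -0.661, 0.751, 1.48], [1.0, 0.009, -0.004, 0.06], [-0.004, 0.751, 0.661, 0.886], [0.0, 0.0, 0.0, 1.0]] ['intrinsics', 'world_from_camera']
griddle [([291.0, 262.0, 168.0, 106.0], 0.81)]
gas_grip [([309.0, 217.0, 20.0, 16.0], 0.57)]
lock_tab [([344.0, 217.0, 30.0, 20.0], 0.82), ([344.0, 211.0, 51.0, 30.0], 0.73), ([309.0, 219.0, 16.0, 16.0], 0.45)]
foot_wing [([214.0, 239.0, 15.0, 21.0], 0.69), ([309.0, 217.0, 16.0, 14.0], 0.67)]
level [([424.0, 323.0, 21.0, 58.0], 0.92), ([307.0, 248.0, 89.0, 21.0], 0.9), ([160.0, 331.0, 56.0, 80.0], 0.66)]
plate [([288.0, 253.0, 156.0, 57.0], 0.81)]
ramekin [([266.0, 215.0, 24.0, 23.0], 0.96), ([289.0, 251.0, 163.0, 60.0], 0.21)]
jar [([168.0, 246.0, 35.0, 47.0], 0.97), ([291.0, 262.0, 166.0, 106.0], 0.34)]
butter [([346.0, 214.0, 50.0, 31.0], 0.87)]
mixer [([478.0, 235.0, 82.0, 69.0], 0.81)]
side [[485.3, 0.0, 309.9], [0.0, 485.3, 239.3], [0.0, 0.0, 1.0]] [[-0.686, 0.458, -0.566,
[... 620 characters left out ...]
], 0.65), ([296.0, 221.0, 67.0, 48.0], 0.45)]
butter [([334.0, 326.0, 77.0, 59.0], 0.58)]
mixer [([164.0, 347.0, 109.0, 60.0], 0.97), ([401.0, 202.0, 23.0, 39.0], 0.6)]
{'intrinsics': array([[396.44735596,   0.        , 319.81056425],
       [  0.        , 396.44735596, 244.10604557],
       [  0.        ,   0.        ,   1.        ]]), 'tool_from_camera': array([[ 7.31419843e-05,  9.65361183e-01,  2.60917190e-01,
         6.63693208e-02],
       [ 9.99999852e-01, -2.11230747e-04,  5.01201129e-04,
        -1.09062970e-03],
       [ 5.38953848e-04,  2.60917115e-01, -9.65361056e-01,
        -1.42958813e-01],
       [ 0.00000000e+00,  0.00000000e+00,  0.00000000e+00,
         1.00000000e+00]])}
```

View pics/scene0.png

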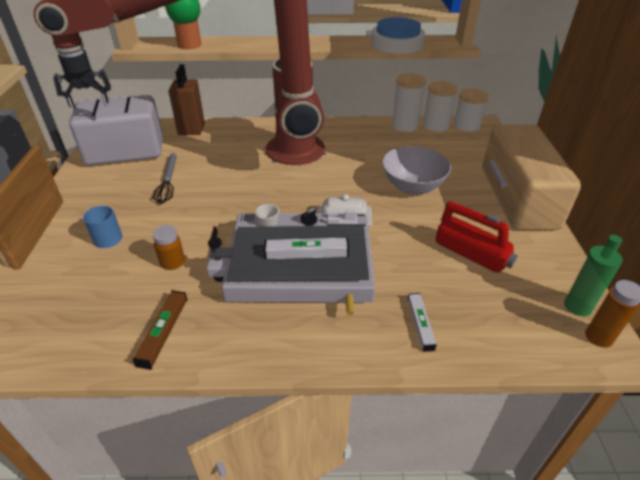

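View pics/side0.png

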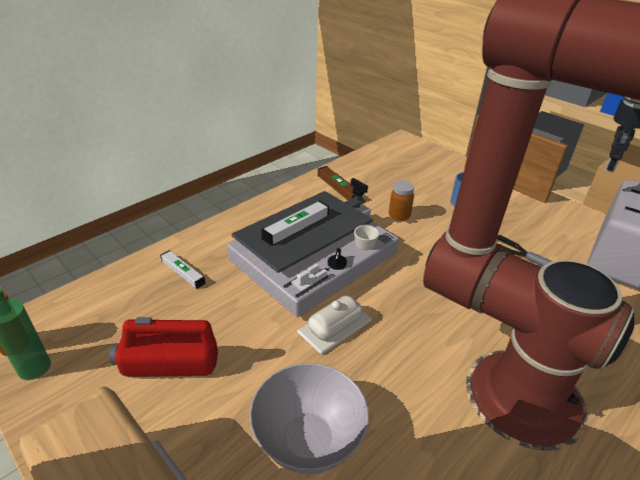

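Scene picture: level candidates are the brown one at (160,331), the small silver one at (424,323) and the large silver one on the plate at (307,248). The last fits the description (not brown, larger of the silver ones). The knob is at (309,217), foot wing (214,239), cup (266,215), jar (168,246), and butter dish (346,212). The side view agrees: level (296,222), knob (337,259), foot wing (360,188).

```bash
cat > h.py <<'E'
from station import *
import cv2,numpy as np
from scipy.spatial.transform import Rotation as R
from scipy.optimize import least_squares
def T(o):
    M=np.eye(4);M[:3,:3]=R.from_rotvec(o['tool_rot']).as_matrix();M[:3,3]=o['tool_pos'];return M
def cam(c,o=None):
    k=get_calibration(c)
    return k['intrinsics'], (k['world_from_camera'] if c!='wrist' else T(o)@k['tool_from_camera'])
def at_z(c,u,v,z,o=None):
    K,W=cam(c,o);d=np.linalg.inv(K)@[u,v,1];d=W[:3,:3]@[d[0],-d[1],-d[2]]
    return W[:3,3]+d*(z-W[2,3])/d[2]
def proj(c,P,o=None):
    K,W=cam(c,o);p=(np.atleast_2d(P)-W[:3,3])@W[:3,:3];p=p*[1,-1,-1];q=p@K.T;return q[:,:2]/q[:,2:]
def yawT(p):
    c,s=np.cos(p[2]),np.sin(p[2]);return np.array([[c,-s],[s,c]])
def g2w(p,xyz):
    xyz=np.atleast_2d(xyz).astype(float);return np.c_[xyz[:,:2]@yawT(p).T+p[:2],xyz[:,2]]
E
python3 - <<'E'
from h import *
obs=dict(scene=dict(ramekin=(266,215,.09),gas=(309,217,.091),wing=(214,237,.136),jar=(168,246,.052),butter=(346,212,.04),mixer=(478,235,.07),lev=(307,248,.12)),
side=dict(ramekin=(366,236,.09),gas=(339,256,.091),lock=(322,270,.095),wing=(360,187,.136),jar=(401,202,.052),butter=(334,326,.04),mixer=(164,347,.07),lev=(296,222,.12)))
for c in obs:
    for n,(u,v,z) in obs[c].items(): print(c,n,np.round(at_z(c,u,v,z),3))
# corners of housing in scene (top z .07 back) : plate corners
pts=[];
def res(p):
    r=[]
    for c in obs:
        for n,g in dict(gas=(-.105,.02,.091),wing=(.04,-.205,.136),lock=(-.105,.131,.095)).items():
            if n in obs[c]: r+=list((proj(c,g2w(p,[g]))-obs[c][n][:2])[0])
    return np.array(r)
s=least_squares(res,[.6,0,0]);print(s.x,s.fun)
for c in('scene','side'):
    im=cv2.imread(f'pics/{c}0.png');im=cv2.resize(im,None,fx=3,fy=3,interpolation=cv2.INTER_CUBIC)
    u,v=(290,250) if c=='scene' else (320,240)
    for g in[(.14,.18,.07),(.14,-.18,.07),(-.14,.18,.07),(-.14,-.18,.07),(-.105,.131,.104),(.04,-.205,.136),(-.105,.02,.102)]:
        q=proj(c,g2w(s.x,[g]))[0]*3; cv2.circle(im,tuple(int(a) for a in q),4,(0,0,255),1)
    cv2.imwrite(f'pics/{c}1.png',im[(v-85)*3:(v+85)*3,(u-130)*3:(u+130)*3])
a=cv2.imread('pics/scene1.png');
E
```

```text
scene ramekin [ 0.494 -0.064  0.09 ]
scene gas [0.505 0.051 0.091]
scene wing [ 0.633 -0.176  0.136]
scene jar [ 0.572 -0.317  0.052]
scene butter [0.421 0.156 0.04 ]
scene mixer [0.559 0.491 0.07 ]
scene lev [0.657 0.046 0.12 ]
side ramekin [ 0.497 -0.064  0.09 ]
side gas [0.487 0.045 0.091]
side lock [0.476 0.115 0.095]
side wing [ 0.619 -0.171  0.136]
side jar [ 0.567 -0.305  0.052]
side butter [0.368 0.181 0.04 ]
side mixer [0.543 0.494 0.07 ]
side lev [0.632 0.056 0.12 ]
[0.58524881 0.02170008 0.05164137] [-5.38455933 -5.92160902 -2.29316786  0.86201345  4.96729938 -0.07558952
 -2.1284937  -3.60033332 -9.40365042  6.69971401]
```

View pics/side1.png

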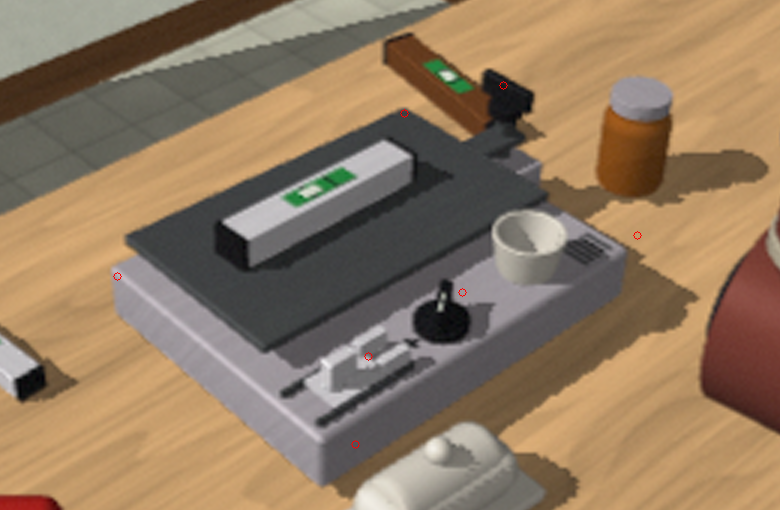

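Run:
```python
from h import *
def S(x,y):return (190+x/3,155+y/3)
D=[('side',S(325,432),(-.14,.18,.07)),('side',S(624,252),(-.14,-.18,.07)),('side',S(117,270),(.14,.18,.07)),('side',S(441,318),(-.105,.02,.08)),('side',S(336,372),(-.105,.131,.0905)),('side',S(507,92),(.04,-.205,.136)),('scene',(309,218),(-.105,.02,.085)),('scene',(214,238),(.04,-.205,.136))]
# scene housing back corners (226,291?) top edge
D+=[('scene',(227,292),(.14,-.18,.07)),('scene',(372,292),(.14,.18,.07))]
def res(p): return np.ravel([proj(c,g2w(p,[g]))[0]-u for c,u,g in D])
s=least_squares(res,[.6,0,0],loss='soft_l1');print(s.x,np.round(s.fun.reshape(-1,2),1))
p=s.x;np.save('p.npy',p)
for n,g in dict(gas=(-.105,.02,.091),wing=(.04,-.205,.136),lock=(-.105,.131,.0905),view=(0,0,.45)).items(): print(n,g2w(p,[g]))
```

```text
[ 0.59480669  0.02940985 -0.01016808] [[-1.4  2.8]
 [ 1.2 -2.7]
 [-4.4 -1.7]
 [-0.5 -1.2]
 [ 0.8 -1.8]
 [-1.5 -1.2]
 [-0.1 -2.8]
 [-0.  -1. ]
 [-5.1 -5.3]
 [ 4.7 -5.5]]
gas [[0.49001548 0.05047645 0.091     ]]
wing [[ 0.6327202  -0.17598626  0.136     ]]
lock [[0.49114411 0.16147071 0.0905    ]]
view [[0.59480669 0.02940985 0.45      ]]
```

```bash
python3 -m crank '[{"offset":[0.045,-0.036,-0.03],"twist":[0,0,2]},{"offset":[0.09,-0.072,-0.08],"twist":[0,0,4]},{"offset":[0.59,-0.475,-0.08],"twist":[0,0,14.5]},{"offset":[0.59,-0.475,-0.08],"twist":[0,0,14.5]},{"offset":[0.59,-0.475,-0.08],"twist":[0,0,14.5]},{"offset":[0.59,-0.475,-0.08],"twist":[0,0,14.5]},{"offset":[0.59,-0.475,-0.08],"twist":[0,0,14.5]},{"offset":[0.59,-0.475,-0.08],"twist":[0,0,14.5]},{"offset":[0.59,-0.475,-0.08],"twist":[0,0,14.5]},{"offset":[0.59,-0.475,-0.08],"twist":[0,0,14.5]},{"offset":[0.59,-0.475,-0.08],"twist":[0,0,14.5]},{"offset":[0.59,-0.475,-0.08],"twist":[0,0,14.5]},{"offset":[0.59,-0.475,-0.08],"twist":[0,0,14.5]},{"offset":[0.59,-0.475,-0.08],"twist":[0,0,14.5]},{"offset":[0.59,-0.475,-0.08],"twist":[0,0,14.5]},{"offset":[0.59,-0.475,-0.08],"twist":[0,0,14.5]}]'
python3 - <<'E'
from h import *
o=get_obs();im=get_image('wrist');print(o['tool_pos'],o['tool_rot'],o['t'])
np.save('o1.npy',o,allow_pickle=True);cv2.imwrite('pics/w1.png',im[:,:,::-1])
for q in('gas_grip','lock_tab','foot_wing','level','ramekin','jar','butter','bubble'):
        print(q,[(np.round(d['rect'],1).tolist(),round(d['confidence'],2)) for d in cut_out(q,'wrist')][:4])
E
```

```text
t: 3.1
tool_pos: [0.6083, -0.003, 0.3115]
tool_rot: [3.141, -0.014, 0.0]
contact_force: [-0.2, -0.5, -0.5]
opening: 0.0853
grip_force: 0.0
[ 0.60828635 -0.00300709  0.31147261] [ 3.14131558e+00 -1.38615398e-02  1.78759057e-04] 3.1
gas_grip [([270.4, 322.8, 48.3, 46.0], 0.67), ([529.5, 195.8, 52.6, 79.3], 0.16)]
lock_tab [([180.2, 324.5, 82.6, 35.8], 0.7)]
foot_wing [([529.0, 194.6, 52.1, 77.2], 0.88)]
level [([590.7, 55.4, 84.0, 109.3], 0.87), ([259.6, 177.0, 254.4, 46.4], 0.75), ([23.9, 52.0, 43.9, 104.0], 0.61), ([528.5, 196.3, 54.1, 78.0], 0.39)]
ramekin [([381.1, 329.0, 66.0, 71.7], 0.65), ([222.7, 379.8, 81.6, 63.6], 0.18)]
jar [([598.6, 234.7, 82.8, 78.3], 0.59)]
butter [([221.2, 380.0, 80.8, 64.4], 0.61)]
bubble [([248.6, 178.3, 24.1, 15.6], 0.84), ([616.2, 3.5, 7.6, 2.4], 0.5)]
```

View pics/w1.png

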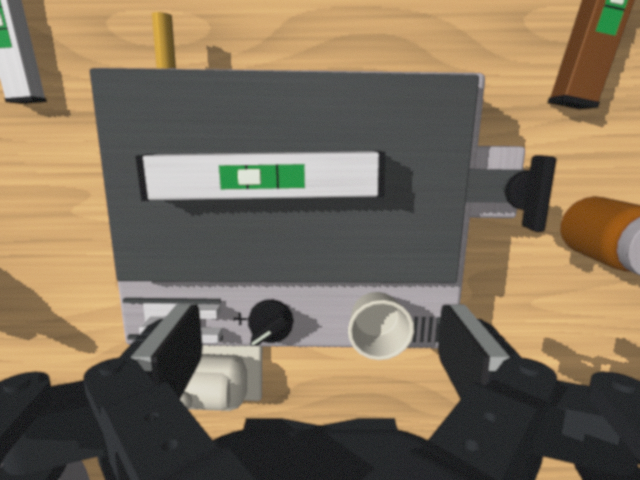

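Wrist view: chosen level lies on the plate (260,176), with its bubble (248,178) left of centre (262,177), so the right end is low as expected. The knob is at (271,320) with its white pointer towards lower left, lock at (180,323), wing (540,193), cup (381,329), jar (600,235).

Run:
```python
from h import *
o=np.load('o1.npy',allow_pickle=True).item()
D=[((92,69),(.135,.165,.099)),((482,74),(.135,-.165,.091)),((117,283),(-.055,.165,.099)),((460,285),(-.055,-.165,.091)),((271,320),(-.105,.02,.08)),((541,193),(.04,-.205,.146)),((465,347),(-.14,-.18,.07))]
def res(p): return np.ravel([proj('wrist',g2w(p,[g]),o)[0]-u for u,g in D])
s=least_squares(res,[.6,0,0],loss='soft_l1');print(s.x,np.round(s.fun.reshape(-1,2),1))
p=s.x;np.save('p.npy',p)
for n,g in dict(gas=(-.105,.02,.091),wing=(.04,-.205,.136),lock=(-.105,.131,.0905)).items(): print(n,g2w(p,[g]))
print('ram',at_z('wrist',381,323,.108,o),'lev',at_z('wrist',261,177,.125,o),'bf',at_z('wrist',262,347,.01,o))
im=cv2.imread('pics/w1.png');
for g in [(-.105,.131,.104),(-.105,.02,.102),(.04,-.205,.148)]+[x[1] for x in D]:
    q=proj('wrist',g2w(p,[g]),o)[0];cv2.circle(im,tuple(int(round(a*8)) for a in q),8,(0,0,255),-1,shift=3)
cv2.imwrite('pics/w1c.png',cv2.resize(im[270:410,110:330],None,fx=3.5,fy=3.5,interpolation=cv2.INTER_CUBIC))
```

```text
[ 0.59338934  0.02654007 -0.0161812 ] [[-3.7 -0.7]
 [ 0.  -1.1]
 [ 0.1  0.4]
 [-0.2 -2.1]
 [ 1.6  3.3]
 [ 6.3  0.8]
 [-5.8  2.9]]
gas [[0.4887267 0.0482364 0.091    ]]
wing [[ 0.6300671  -0.17908031  0.136     ]]
lock [[0.49052273 0.15922187 0.0905    ]]
ram [ 0.50203862 -0.0592842   0.108     ] lev [0.64295101 0.04642271 0.125     ] bf [0.42170962 0.07223424 0.01      ]
```

View pics/w1c.png

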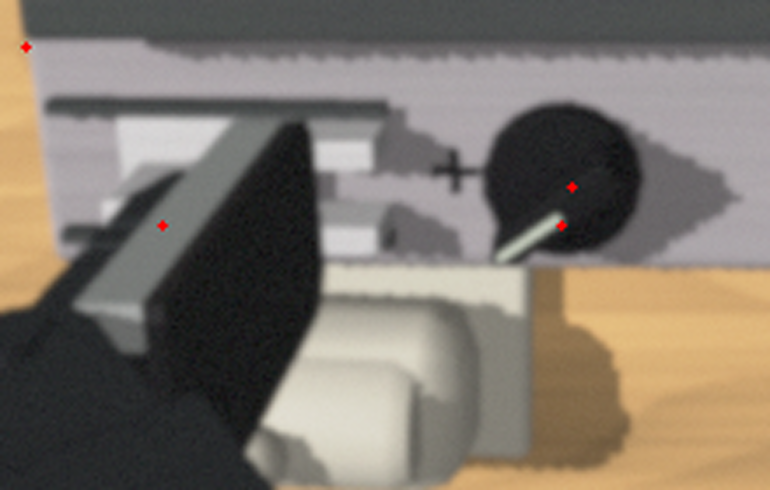

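Run:
```python
from h import *
o=np.load('o1.npy',allow_pickle=True).item()
f=lambda x,y,z:at_z('wrist',110+x/3.5,270+y/3.5,z,o)
print('disc',f(562,178,.08),'stripe',f(562,216,.102),f(500,258,.102),'cross',f(455,170,.07))
print('tine ends',f(383,150,.085),f(388,225,.085))
d=f(500,258,.102)-f(562,216,.102);print(np.arctan2(-d[0],d[1]))
print('wing ends',at_z('wrist',545,157,.148,o),at_z('wrist',537,230,.148,o))
p=np.load('p.npy');print('cross pred',g2w(p,[(-.105,.05,.07)]))
```

```text
disc [0.49149228 0.0502057  0.08      ] stripe [0.49061593 0.04758793 0.102     ] [0.4777029  0.06563116 0.102     ] cross [0.48952423 0.08386366 0.07      ]
tine ends [0.50322632 0.10094831 0.085     ] [0.47926809 0.10127169 0.085     ]
0.6211664307628193
wing ends [ 0.65824336 -0.17228672  0.148     ] [ 0.60163859 -0.17383745  0.148     ]
cross pred [[0.48921211 0.07823248 0.07      ]]
```

Run:
```python
from h import *
o=get_obs();print(o['t'],np.round(o['q'],3),o['tool_pos'])
x=T(o)[:3,:3];print(np.round(x.T@(np.array([.491,.049,.083])-o['tool_pos']),4),np.round(x,3).tolist())
```

```text
3.55 [-0.126 -0.021  1.555  0.     1.607  1.453] [ 0.60873155 -0.00204917  0.31136464]
[-0.1181 -0.0502  0.2284] [[1.0, -0.008, 0.0], [-0.008, -1.0, 0.0], [0.0, -0.0, -1.0]]
```

```bash
python3 -m crank '[{"offset":[-0.118,-0.0505,0.13],"twist":[0,0,-10]},{"offset":[-0.118,-0.0505,0.13],"twist":[0,0,-20]},{"offset":[-0.118,-0.0505,0.13],"twist":[0,0,-30]},{"offset":[-0.118,-0.0505,0.13],"twist":[0,0,-40]},{"offset":[-0.118,-0.0505,0.13],"twist":[0,0,-50]},{"offset":[-0.118,-0.0505,0.13],"twist":[0,0,-60]},{"offset":[-0.118,-0.0505,0.13],"twist":[0,0,-70]},{"offset":[-0.118,-0.0505,0.13],"twist":[0,0,-80]},{"offset":[-0.118,-0.0505,0.13],"twist":[0,0,-90]},{"offset":[-0.118,-0.0505,0.13],"twist":[0,0,-100]},{"offset":[-0.118,-0.0505,0.14],"twist":[0,0,-110]},{"offset":[-0.118,-0.0505,0.17],"twist":[0,0,-120]},{"offset":[-0.118,-0.0505,0.19],"twist":[0,0,-125]},{"offset":[-0.118,-0.0505,0.19],"twist":[0,0,-125]},{"offset":[-0.118,-0.0505,0.19],"twist":[0,0,-125]}]' 0.4 30
python3 - <<'E'
from h import *
o=get_obs();im=get_image('wrist');print(o['q'])
im=im[:,:,::-1].copy()
for z in (.102,):
    q=proj('wrist',[[*o['tool_pos'][:2],z]],o)[0];print(q);cv2.circle(im,tuple(int(round(a)) for a in q),2,(0,0,255),-1)
cv2.imwrite('pics/w2.png',im)
E
```

```text
t: 5.42
tool_pos: [0.4918, 0.0494, 0.1224]
tool_rot: [1.462, 2.779, 0.001]
contact_force: [-0.1, -0.3, -0.3]
opening: 0.0343
grip_force: 0.0
[-5.04968629e-02 -1.73162784e-01  2.01620096e+00 -1.82626172e-05
  1.29707123e+00 -6.52930250e-01]
[318.20418999 294.10507621]
```

View pics/w2.png

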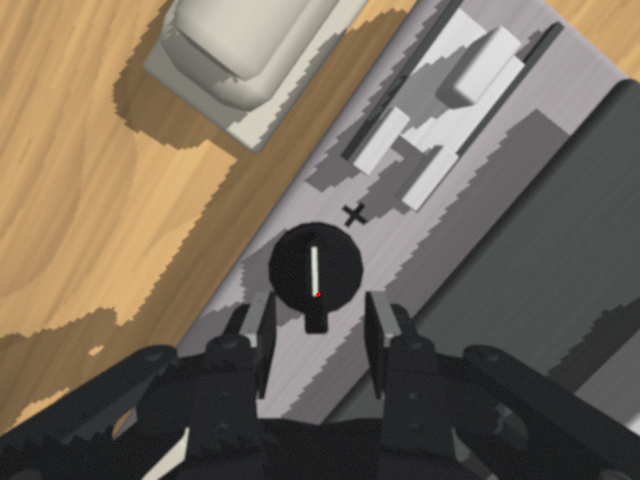

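Knob bar sits centred and aligned between the fingers (axis at (317,294)), the cross mark is at (354,214), and the lock tab at (482,65). I'll measure the exact griddle yaw from the rails.

```bash
python3 - <<'E'
from h import *
o=get_obs();f=lambda u,v,z:at_z('wrist',u,v,z,o)
ang=lambda d:np.degrees(np.arctan2(d[1],d[0]))
a=f(345,157,.071);b=f(447,10,.071);print('rail1',a,b,ang(b-a))
a=f(415,207,.071);b=f(560,28,.071);print('rail2',a,b,ang(b-a))
print('cross',f(354,214,.07),'stripe',ang(f(314,247,.102)-f(317,296,.102)),f(317,294,.102),'tabtop',f(497,48,.104))
print('toolx',ang(T(o)[:3,0]),o['tool_pos'])
E
python3 -m crank '[{"offset":[0,0,0.019],"twist":[0,0,0]},{"offset":[0,0,0.038],"twist":[0,0,0]},{"offset":[0,0,0.038],"twist":[0,0,0]}]' 0.4 30
```

```text
rail1 [0.47000247 0.10426619 0.071     ] [0.47025056 0.18095994 0.071     ] 89.81466175659298
rail2 [0.51274984 0.10420042 0.071     ] [0.51610487 0.20392333 0.071     ] 88.07309411658755
cross [0.49002917 0.08406783 0.07      ] stripe 127.68791494132533 [0.4916826  0.04904227 0.102     ] tabtop [0.49087989 0.16889168 0.104     ]
toolx 124.53188103782209 [0.49204795 0.04943013 0.1227228 ]
t: 5.85
tool_pos: [0.4894, 0.0495, 0.081]
tool_rot: [-1.459, -2.778, 0.003]
contact_force: [0.5, -0.5, 0.2]
opening: 0.0341
grip_force: 0.0
```

```bash
python3 -m crank '[{"offset":[0.0,0.0,-0.003],"twist":[0,0,0]},{"offset":[0,0,-0.003],"twist":[0,0,0]},{"offset":[0,0,-0.003],"twist":[0,0,0]},{"offset":[0,0,-0.003],"twist":[0,0,0]},{"offset":[0,0,-0.003],"twist":[0,0,0]},{"offset":[0,0,-0.003],"twist":[0,0,8]},{"offset":[0,0,-0.003],"twist":[0,0,16]},{"offset":[0,0,-0.003],"twist":[0,0,24]},{"offset":[0,0,-0.003],"twist":[0,0,32]},{"offset":[0,0,-0.003],"twist":[0,0,36]},{"offset":[0,0,-0.003],"twist":[0,0,36]},{"offset":[0,0,-0.003],"twist":[0,0,36]}]' 0 30
python3 -m crank '[{"offset":[0,0,0],"twist":[0,0,0]},{"offset":[0,0,0],"twist":[0,0,0]},{"offset":[0,0,-0.02],"twist":[0,0,0]},{"offset":[0,0,-0.05],"twist":[0,0,0]},{"offset":[0,0,-0.05],"twist":[0,0,0]}]' 0.4
python3 - <<'E'
from h import *
o=get_obs();im=get_image('wrist');print(o['q'],np.degrees(np.arctan2(*T(o)[:2,0][::-1])))
cv2.imwrite('pics/w3.png',im[:,:,::-1])
np.save('o3.npy',o,allow_pickle=True)
E
```

```text
t: 7.35
tool_pos: [0.4892, 0.0483, 0.087]
tool_rot: [-2.247, -2.193, 0.01]
contact_force: [-10.2, -4.9, 6.0]
opening: 0.0104
grip_force: 32.2
t: 7.98
tool_pos: [0.4936, 0.0494, 0.1397]
tool_rot: [2.245, 2.19, 0.008]
contact_force: [0.5, 0.0, -0.6]
opening: 0.0337
grip_force: 0.0
[-5.03811911e-02 -1.92010519e-01  2.00179587e+00  1.22549330e-04
  1.32476698e+00 -2.58278660e-02] 88.59149926973704
```

View pics/w3.png

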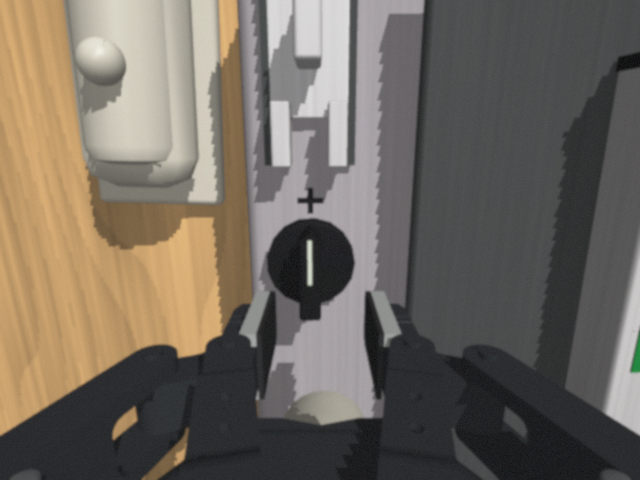

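Pointer (310,262) points straight at the cross (310,201), in line with the lock tab (308,40).

Run:
```python
from h import *
o=np.load('o3.npy',allow_pickle=True).item();f=lambda u,v,z:at_z('wrist',u,v,z,o)
t=f(308,57,.104);print('tab near edge',t,'knob',f(310,285,.102),f(310,240,.102))
t[1]+=.014;t[2]=.083;print(t,np.round(T(o)[:3,:3].T@(t-o['tool_pos']),4),o['tool_pos'])
```

```text
tab near edge [0.49141035 0.14874908 0.104     ] knob [0.48906667 0.04742128 0.102     ] [0.48976623 0.06999002 0.102     ]
[0.49141035 0.16274908 0.083     ] [ 0.1132 -0.0054  0.0567] [0.49362375 0.04943712 0.13971495]
```

```bash
python3 -m crank '[{"offset":[0.06,-0.002,0],"twist":[0,0,0]},{"offset":[0.113,-0.005,0],"twist":[0,0,0]},{"offset":[0.113,-0.005,0.02],"twist":[0,0,0]},{"offset":[0.113,-0.005,0.055],"twist":[0,0,0]},{"offset":[0.113,-0.005,0.055],"twist":[0,0,0]}]' 0.4 30
python3 -m crank '[{"offset":[0,0,0],"twist":[0,0,0]},{"offset":[0,0,0],"twist":[0,0,0]},{"offset":[0,0,0],"twist":[0,0,0]},{"offset":[-0.01,0,0],"twist":[0,0,0]},{"offset":[-0.02,0,0],"twist":[0,0,0]},{"offset":[-0.03,0,0],"twist":[0,0,0]},{"offset":[-0.04,0,0],"twist":[0,0,0]},{"offset":[-0.046,0,0],"twist":[0,0,0]},{"offset":[-0.049,0,0],"twist":[0,0,0]},{"offset":[-0.049,0,0],"twist":[0,0,0]},{"offset":[-0.049,0,0],"twist":[0,0,0]}]' 0 30
```

```text
t: 8.65
tool_pos: [0.4873, 0.1625, 0.0785]
tool_rot: [-2.246, -2.193, 0.006]
contact_force: [0.2, 0.4, -0.1]
opening: 0.034
grip_force: 0.0
t: 10.02
tool_pos: [0.4902, 0.1174, 0.0814]
tool_rot: [-2.249, -2.192, -0.02]
contact_force: [12.8, 16.5, -14.0]
opening: 0.0111
grip_force: 34.3
```

```bash
python3 -m crank '[{"offset":[0,0,0],"twist":[0,0,0]},{"offset":[0,0,0],"twist":[0,0,0]},{"offset":[0,0,-0.03],"twist":[0,0,0]},{"offset":[0,0,-0.08],"twist":[0,0,0]},{"offset":[0,0,-0.12],"twist":[0,0,0]},{"offset":[0,0,-0.12],"twist":[0,0,0]}]' 0.4
python3 - <<'E'
from h import *
o=get_obs();im=get_image('wrist');print(np.round(o['q'],3))
cv2.imwrite('pics/w4.png',im[:,:,::-1]);np.save('o4.npy',o,allow_pickle=True)
t=np.array([.63,-.175,.18]);print(np.round(T(o)[:3,:3].T@(t-o['tool_pos']),4),o['tool_pos'])
E
```

```text
t: 10.78
tool_pos: [0.4901, 0.1134, 0.2063]
tool_rot: [2.245, 2.189, 0.01]
contact_force: [0.3, -0.4, -0.6]
opening: 0.0343
grip_force: 0.0
[ 0.079 -0.235  1.924 -0.     1.444  0.105]
[-0.2848  0.1469  0.0273] [0.49008443 0.11342212 0.2062664 ]
```

```bash
python3 -m crank '[{"offset":[-0.04,0.02,0],"twist":[0,0,10]},{"offset":[-0.08,0.04,0],"twist":[0,0,20]},{"offset":[-0.12,0.06,0],"twist":[0,0,30]},{"offset":[-0.16,0.08,0],"twist":[0,0,40]},{"offset":[-0.2,0.1,0],"twist":[0,0,50]},{"offset":[-0.24,0.12,0],"twist":[0,0,60]},{"offset":[-0.27,0.14,0],"twist":[0,0,70]},{"offset":[-0.285,0.147,0],"twist":[0,0,80]},{"offset":[-0.285,0.147,0.01],"twist":[0,0,89]},{"offset":[-0.285,0.147,0.025],"twist":[0,0,89]},{"offset":[-0.285,0.147,0.025],"twist":[0,0,89]},{"offset":[-0.285,0.147,0.025],"twist":[0,0,89]}]' 0.4
python3 - <<'E'
from h import *
o=get_obs();im=get_image('wrist')[:,:,::-1].copy();np.save('o5.npy',o,allow_pickle=True)
print(np.round(o['q'],3));cv2.imwrite('pics/w5.png',im)
q=proj('wrist',[[*o['tool_pos'][:2],.148]],o)[0];print(q);cv2.circle(im,tuple(int(round(a)) for a in q),2,(0,0,255),-1)
a=cv2.imread('pics/w4.png')
cv2.imwrite('pics/m5.png',np.hstack([cv2.resize(a,(400,300)),cv2.resize(im,(400,300),interpolation=cv2.INTER_AREA)]))
E
```

```text
t: 12.32
tool_pos: [0.6273, -0.1746, 0.1758]
tool_rot: [-3.141, 0.009, 0.001]
contact_force: [0.5, 0.2, 0.3]
opening: 0.0341
grip_force: 0.0
[-0.386  0.152  1.6    0.     1.39   1.191]
[322.47882617 285.93544145]
```

View pics/m5.png

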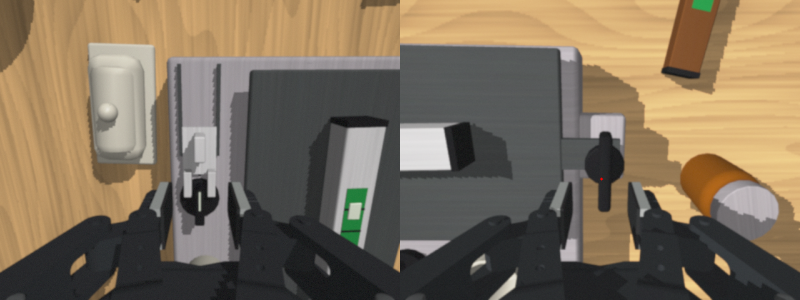

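Left panel: tines stand either side of the knob bar, still pointing at the cross. Right panel: wing bar between the fingers runs from about (328,211) to (327,338) in full-size pixels, slightly right of and ahead of the tool centre.

Run:
```python
from h import *
o=np.load('o5.npy',allow_pickle=True).item();f=lambda u,v,z:at_z('wrist',u,v,z,o)
im=cv2.imread('pics/w5.png')
g=im.max(2)
for v in (225,240,310,330): 
    r=np.where(g[v,290:365]<60)[0]+290; print(v,r.min(),r.max(),len(r))
c=np.where(g[190:360,327]<60)[0]+190;print(c.min(),c.max(),len(c))
a=f(328,c.min(),.148);b=f(327,c.max(),.148);print(a,b,(a+b)/2,o['tool_pos'])
```

```text
225 319 339 21
240 304 349 46
310 318 336 19
330 318 335 18
211 337 127
[ 0.66215088 -0.17718476  0.148     ] [ 0.60134245 -0.17669146  0.148     ] [ 0.63174667 -0.17693811  0.148     ] [ 0.62729997 -0.17463986  0.17575631]
```

```bash
python3 -m crank '[{"offset":[0.0045,0.002,0.0],"twist":[0,0,0]},{"offset":[0.0045,0.002,0.025],"twist":[0,0,0]},{"offset":[0.0045,0.002,0.047],"twist":[0,0,0]},{"offset":[0.0045,0.002,0.047],"twist":[0,0,0]}]' 0.4 30
python3 -m crank '[{"offset":[0,0,0],"twist":[0,0,0]},{"offset":[0,0,0],"twist":[0,0,0]},{"offset":[0,0,0],"twist":[0,0,0]},{"offset":[0,0,0],"twist":[0,0,7]},{"offset":[0,0,0],"twist":[0,0,14]},{"offset":[0,0,0],"twist":[0,0,21]},{"offset":[0,0,0],"twist":[0,0,28]},{"offset":[0,0,0],"twist":[0,0,35]},{"offset":[0,0,0],"twist":[0,0,43]},{"offset":[0,0,0],"twist":[0,0,43]},{"offset":[0,0,0],"twist":[0,0,43]}]' 0 40
python3 -m crank '[{"offset":[0,0,0],"twist":[0,0,0]},{"offset":[0,0,0],"twist":[0,0,0]},{"offset":[0,0,-0.03],"twist":[0,0,0]},{"offset":[0,0,-0.08],"twist":[0,0,0]},{"offset":[0,0,-0.1],"twist":[0,0,0]}]' 0.4
python3 - <<'E'
from h import *
o=get_obs();print(np.degrees(np.arctan2(*T(o)[:2,0][::-1])),np.round(o['q'],2))
t=np.array([.66,.02,.25]);print(np.round(T(o)[:3,:3].T@(t-o['tool_pos']),4),o['tool_pos'])
E
```

```text
t: 12.88
tool_pos: [0.6305, -0.1763, 0.1263]
tool_rot: [-3.14, 0.011, 0.008]
contact_force: [0.0, 0.2, 0.4]
opening: 0.0339
grip_force: 0.0
t: 14.25
tool_pos: [0.6318, -0.1804, 0.1304]
tool_rot: [2.913, -1.161, 0.004]
contact_force: [-2.8, -11.1, -1.2]
opening: 0.0087
grip_force: 42.8
t: 14.88
tool_pos: [0.6338, -0.177, 0.2337]
tool_rot: [-2.919, 1.161, -0.01]
contact_force: [0.3, -0.2, -0.1]
opening: 0.0343
grip_force: 0.0
-43.366724769195635 [-0.39  0.12  1.53  0.    1.48  1.94]
[-0.1161 -0.1612 -0.0165] [ 0.63378289 -0.17695509  0.23370486]
```

```bash
python3 -m crank '[{"offset":[-0.035,-0.05,-0.016],"twist":[0,0,-9]},{"offset":[-0.07,-0.1,-0.016],"twist":[0,0,-18]},{"offset":[-0.1,-0.14,-0.016],"twist":[0,0,-27]},{"offset":[-0.116,-0.161,-0.016],"twist":[0,0,-36]},{"offset":[-0.116,-0.161,-0.016],"twist":[0,0,-43]},{"offset":[-0.116,-0.161,-0.016],"twist":[0,0,-43]},{"offset":[-0.116,-0.161,-0.016],"twist":[0,0,-43]}]' 0
python3 - <<'E'
from h import *
o=get_obs();im=get_image('wrist');print(o['tool_rot'])
im=im[:,:,::-1].copy();np.save('o6.npy',o,allow_pickle=True);cv2.imwrite('pics/w6.png',im)
P=proj('wrist',[[.643,.046,.125]],o)[0];print(P)
i=[int(a) for a in P];c=im[max(0,i[1]-80):i[1]+80,max(0,i[0]-130):i[0]+130]
hsv=cv2.cvtColor(im,cv2.COLOR_BGR2HSV);g=(hsv[...,0]>50)&(hsv[...,0]<80)&(hsv[...,1]>120)
ys,xs=np.where(g);print(np.percentile(xs,[1,99]),np.percentile(ys,[1,99]))
y=int(np.median(ys));print(y);row=im[y-2:y+3].mean(0).astype(int)
x0,x1=int(np.percentile(xs,1))-3,int(np.percentile(xs,99))+4
print([(x,row[x].tolist()) for x in range(x0,x1,2)])
cv2.imwrite('pics/w6c.png',cv2.resize(c,None,fx=3,fy=3,interpolation=cv2.INTER_CUBIC))
E
```

```text
t: 15.75
tool_pos: [0.6583, 0.0196, 0.2447]
tool_rot: [-3.141, 0.014, 0.001]
contact_force: [0.8, -0.2, 0.9]
opening: 0.0005
grip_force: 0.0
[-3.14129833e+00  1.44734112e-02  1.34672034e-03]
[283.80267591 258.65285211]
[234. 332.] [246. 271.]
258
[(231, [216, 220, 216]), (233, [128, 180, 116]), (235, [79, 161, 44]), (237, [78, 161, 40]), (239, [78, 161, 42]), (241, [77, 160, 40]), (243, [79, 162, 42]), (245, [78, 162, 42]), (247, [77, 161, 42]), (249, [79, 161, 42]), (251, [78, 161, 41]), (253, [78, 161, 41]), (255, [78, 161, 41]), (257, [77, 160, 40]), (259, [79, 161, 43]), (261, [77, 159, 43]), (263, [62, 119, 39]), (265, [48, 74, 37]), (267, [69, 139, 37]), (269, [94, 167, 74]), (271, [205, 228, 213]), (273, [228, 238, 234]), (275, [227, 237, 233]), (277, [227, 237, 233]), (279, [227, 237, 233]), (281, [226, 236, 233]), (283, [226, 236, 233]), (285, [226, 236, 233]), (287, [226, 236, 232]), (289, [225, 236, 232]), (291, [226, 236, 233]), (293, [226, 236, 232]), (295, [216, 228, 223]), (297, [129, 171, 126]), (299, [67, 125, 45]), (301, [49, 74, 40]), (303, [70, 137, 41]), (305, [77, 160, 40]), (307, [79, 161, 42]), (309, [77, 160, 40]), (311, [77, 160, 40]), (313, [79, 161, 43]), (315, [78, 160, 40]), (317, [77, 160, 41]), (319, [77, 161, 43]), (321, [77, 161, 41]), (323, [78, 160, 43]), (325, [77, 160, 41]), (327, [78, 161, 41]), (329, [77, 160, 42]), (331, [78, 161, 44]), (333, [140, 184, 130]), (335, [218, 220, 219])]
```

View pics/w6c.png

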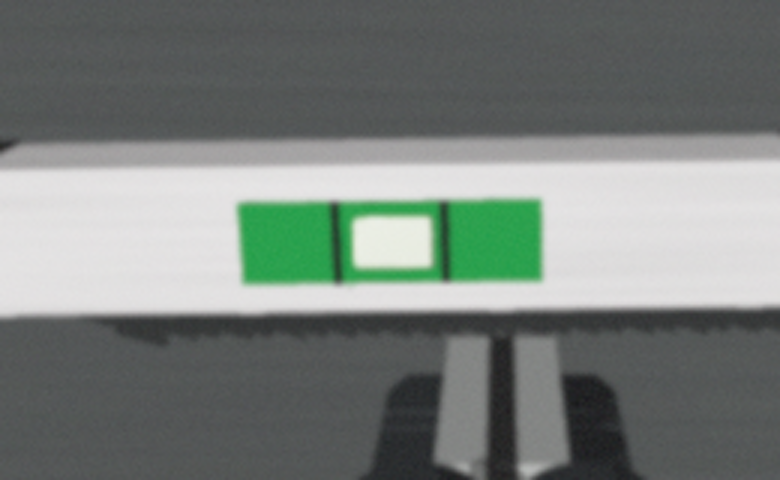

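The bubble (283.4) sits midway between the lines (265 and 301), so it is centred within 0.5 mm. Now the press.

Run:
```python
from h import *
o=np.load('o6.npy',allow_pickle=True).item()
t=at_z('wrist',283.5,258.5,.125,o);print(t)
o=get_obs();t[1]=.036;t[2]=.140;print(np.round(T(o)[:3,:3].T@(t-o['tool_pos']),4),o['tool_pos'])
```

```text
[0.64311274 0.04620623 0.125     ]
[-0.0153 -0.0165  0.1049] [0.65834669 0.01937104 0.24490449]
```

```bash
python3 -m crank '[{"offset":[-0.015,-0.0165,0.03],"twist":[0,0,0]},{"offset":[-0.015,-0.0165,0.07],"twist":[0,0,0]},{"offset":[-0.015,-0.0165,0.095],"twist":[0,0,0]},{"offset":[-0.015,-0.0165,0.105],"twist":[0,0,0]},{"offset":[-0.015,-0.0165,0.105],"twist":[0,0,0]},{"offset":[-0.015,-0.0165,0.105],"twist":[0,0,0]}]' 0
python3 -m crank '[{"offset":[0,0,0.002],"twist":[0,0,0]},{"offset":[0,0,0.004],"twist":[0,0,0]},{"offset":[0,0,0.006],"twist":[0,0,0]},{"offset":[0,0,0.008],"twist":[0,0,0]},{"offset":[0,0,0.009],"twist":[0,0,0]},{"offset":[0,0,0.009],"twist":[0,0,0]},{"offset":[0,0,0.009],"twist":[0,0,0]},{"offset":[0,0,0.009],"twist":[0,0,0]}]'
```

```text
t: 16.55
tool_pos: [0.6447, 0.036, 0.1421]
tool_rot: [3.141, -0.012, 0.004]
contact_force: [0.3, 0.2, 0.0]
opening: 0.0
grip_force: 0.0
t: 17.55
tool_pos: [0.6437, 0.0362, 0.1314]
tool_rot: [3.142, -0.011, 0.0]
contact_force: [0.6, -0.1, 0.2]
opening: -0.0004
grip_force: 0.0
```

```bash
python3 -m crank '[{"offset":[0,0,0.001],"twist":[0,0,0]},{"offset":[0,0,0.002],"twist":[0,0,0]},{"offset":[0,0,0.003],"twist":[0,0,0]},{"offset":[0,0,0.004],"twist":[0,0,0]},{"offset":[0,0,0.004],"twist":[0,0,0]},{"offset":[0,0,0.004],"twist":[0,0,0]}]'
python3 -m crank '[{"offset":[0,0,0.001],"twist":[0,0,0]},{"offset":[0,0,0.0015],"twist":[0,0,0]},{"offset":[0,0,0.0015],"twist":[0,0,0]},{"offset":[0,0,0.0015],"twist":[0,0,0]}]'
```

```text
t: 18.3
tool_pos: [0.6436, 0.0362, 0.1273]
tool_rot: [-3.142, 0.011, 0.0]
contact_force: [0.2, -0.4, -0.7]
opening: 0.0002
grip_force: 0.0
t: 18.8
tool_pos: [0.6436, 0.0363, 0.1258]
tool_rot: [3.142, -0.011, 0.0]
contact_force: [0.1, -0.9, 0.5]
opening: -0.0001
grip_force: 0.0
```

```bash
python3 -m crank '[{"offset":[0,0,0.0005],"twist":[0,0,0]},{"offset":[0,0,0.001],"twist":[0,0,0]},{"offset":[0,0,0.001],"twist":[0,0,0]},{"offset":[0,0,0.001],"twist":[0,0,0]}]'
python3 -m crank '[{"offset":[0,0,0.0005],"twist":[0,0,0]},{"offset":[0,0,0.001],"twist":[0,0,0]},{"offset":[0,0,0.001],"twist":[0,0,0]},{"offset":[0,0,0.001],"twist":[0,0,0]}]'
```

```text
t: 19.3
tool_pos: [0.6437, 0.0363, 0.125]
tool_rot: [3.142, -0.011, 0.0]
contact_force: [-0.6, 0.4, 1.5]
opening: 0.0
grip_force: 0.7
t: 19.8
tool_pos: [0.6437, 0.0362, 0.125]
tool_rot: [3.142, -0.011, 0.0]
contact_force: [-3.4, 0.0, 6.3]
opening: 0.0002
grip_force: 3.1
```

```bash
python3 -m crank '[{"offset":[0,0,0.0005],"twist":[0,0,0]},{"offset":[0,0,0.001],"twist":[0,0,0]},{"offset":[0,0,0.001],"twist":[0,0,0]},{"offset":[0,0,0.001],"twist":[0,0,0]},{"offset":[0,0,0.001],"twist":[0,0,0]},{"offset":[0,0,0.001],"twist":[0,0,0]}]'
python3 - <<'E'
from h import *
o=get_obs();im=get_image('wrist')[:,:,::-1];b=get_image('scene')[:,:,::-1]
print(o['contact_force'])
b=cv2.resize(b[215:280,235:385],(400,173),interpolation=cv2.INTER_CUBIC);c=np.zeros((300,400,3),np.uint8);c[:173]=b
cv2.imwrite('pics/m7.png',np.hstack([cv2.resize(im,(400,300),interpolation=cv2.INTER_AREA),c]))
E
```

```text
t: 20.55
tool_pos: [0.6437, 0.0363, 0.1249]
tool_rot: [3.141, -0.011, -0.0]
contact_force: [-6.9, -0.1, 9.8]
opening: 0.0001
grip_force: 4.9
[-6.87140207 -0.11113253  9.79217294]
```

View pics/m7.png

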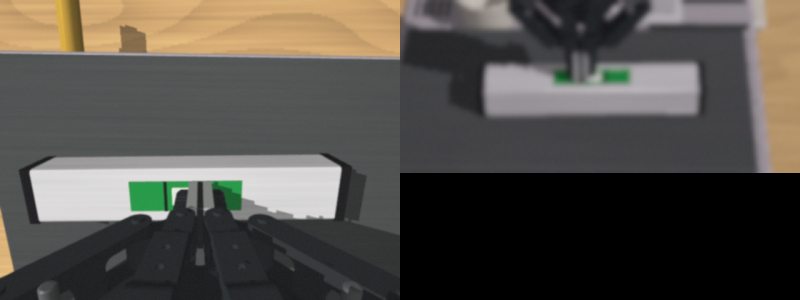

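Pressed at about 10 N. The bubble's left edge (171) keeps its centred gap to the line (165), and the level hasn't moved.

```bash
python3 -c "
from station import *
print(finish_job())"
```

```text
the job is handed in; nothing more can be done
None
```

I handed the job in: the gas knob is off, the lock is fully home over it, the bubble is centred to within about 0.5 mm, and the fingers are still pressing the level with about 10 N. The hand-in returned no verdict.

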